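# Open the pass box of the dry cabinet, inner door checked first

### The arm

A 6-joint arm with a two-finger parallel gripper is mounted at the origin on the work surface. World frame = base frame: x ahead of the robot, y to its left, z up, the work surface at z = 0. Lengths are in m, angles in rad, forces in N, time in s.
With the tool pointing down it reaches from about 0.25 to 0.85 m from the base axis. Payload 12.5 kg.
Tool frame: the origin (TCP) lies at the very end of the fingers, on their centre line; the grasp point (between the pads) lies 19 mm behind it; y points along the fingers, x is the direction in which the jaws open and shut, and the axes are right-handed (so a half turn about y gives the same grasp; the last joint's range is limited). The gripper opens to 93 mm and grips with 3 to 60 N. Pads are 15 mm wide; open, the fingers measure 128 mm over their backs; the gripper's body (75 mm by 188 mm) begins 65 mm behind the grasp point.
Start: joints at [-1.294, 0.351, 1.652, -0, 1.139, -0.085], TCP at [0.195, -0.514, 0.219] pointing down, gripper open.
Joint ranges: [-2.75, 2.75], [-0.79, 2.1], [0.01, 2.65], [-1.57, 4.71], [0.07, 3.14], [-2.87, 2.87]. Speed limits (rad/s): [2.22, 2.22, 2.79, 3.14, 3.14, 3.14].

### API

Orientations are given as [roll, pitch, yaw] about the fixed x, y, z axes, in that order (R = Rz(yaw) Ry(pitch) Rx(roll)).
In Python, from bench import ctrl gives the robot as it stands. The module is installed in compiled form; this text tells all that it offers.
- The arm moves only by the tool jog_arm, never from a script. Its argument "increments" is one flat list of numbers, 5 for each row, row after row: the shift along the tool's x, y, z in cm, then the turn about the tool's y in rad, then the opening in per cent of the stroke, from 0 (shut) to 100 (fully open). In form: [dx, dy, dz, roll, jaw, dx, dy, dz, roll, jaw, ...]. A call has 1 to 8 rows; each row shifts and turns the commanded pose from where the row before left it, along the tool's axes as they then stand; what a row does not reach is not made up. A row lasts 1/10 s, in which the tool goes at most 50 mm and 8.59 degrees, less where a joint would pass 70% of its speed; a pose out of reach is approached as far as the arm can. A call with a gripper value outside its range is refused whole. The fingers move at their own pace and stop on an object; the grip force is fixed at half the most. Time passes only in rows, so rows that do not move let the fingers close. It gives the time, the measured TCP pose, the force and the opening at its end, in the units of the state.
- ctrl.observe(): the state, without advancing time (a new reading comes with each control period).
- ctrl.grab_frame(name): name is "scene" or "top"; returns a dict with "img" (400x640x3 uint8, red, green, blue), "fx", "fy", "cx", "cy" (pixels), "k1" (the pictures are not rectified: a ray, as slopes to the right and down, at radius r is drawn at 1 + k1 r^2 times it, then the intrinsics apply), "R" (3x3) and "t" (3): a world point X has camera coordinates R X + t. Camera axes: x right, y down, z forward; pixel columns grow to the right and rows downward; lengths in m; the calibration is good to about 2 mm. A picture is of the moment at which its call begins. There is no depth.
- ctrl.job_done(): hands the job in, once; it reports no verdict.
The state is a dict: "t": time; "joints": joint angles; "joint_vel": joint speeds; "tau": joint torques, N m; "position": TCP position; "orientation": TCP orientation; "ft_force": force on the tool from outside, world axes, zero at the start; "ft_torque": the same for the moment, N m; "opening": opening from 0.0 (shut) to 1.0 (fully open).
Only numpy, scipy, OpenCV 4.12 (cv2) and the standard library are available. Lean on these libraries where they do the work, as an engineer would, in place of code of your own. Each camera call takes 0.05 s, during which the arm holds its last target.

### The job

The chips in the blue dry cabinet's pass box are to be taken out on the bench side. First press down on the green handle of the blue cabinet's inner door until you feel that the door is fully shut (it may have been left slightly up), and only then raise the orange-handled outer door of the same cabinet fully and leave it up. Do not touch the grey cabinet.

Things in the scene. Friction and masses are not known exactly. Their poses are not given: they have to be found in the camera images.
- dry_cabinet: BLUE fixed dry cabinet with pass box, 380 mm long (x), 195 wide, 120 high (door guides 130). Origin: on the bench under the pass box's centre; +x points towards the cabinet proper. Outer door at x = -70 mm; inner door, between pass box and cabinet, at x = +70 mm. Clear tops: a chip tray shows in the pass box, reels in the cabinet.
- inner_door: Inner door, origin at its handle: GREEN bar on the blue cabinet's white inner door: 18 (x) by 64 (y) by 24 mm high, origin at the bar's centre, axes as the cabinet's, on two stems at y = +-25 mm. Shut: origin 162 mm above the bench, 30 mm gap under the bar; it starts 0 to 20 mm higher. Friction holds the door where it is left; 3 to 4 N down pushes it on to a rigid stop.
- outer_door: Outer door, origin at its handle: ORANGE bar on the blue cabinet's outer door, same size, stems and axes, its centre 162 mm above the bench when shut, as it starts. Slides straight up 70 mm to a rigid stop (fully open: 232 mm); lifting takes 6 to 9 N and friction holds it up when let go.
- spare_cabinet: The GREY dry cabinet, otherwise the same as the blue one (same sizes, origin, axes and green and orange handles; its handles stand up to 195 mm high). Not to be touched. Which cabinet stands on the left varies.

How it is judged:
By the outcome, as a careful person would: the job done as asked, in the order asked, and still so for the second after the job is handed in, with the robot touching nothing.
It also fails if it takes over 40 s, if anything falls off the work surface, if the arm or the gripper's body presses on something with over 40 N, if the wrist force passes 120 N, or if a joint passes its speed limit or range.

## Working session

There is one attempt and no reset: what is moved stays moved. The work goes in short steps, Python scripts to look and compute and a tool call to move; the robot and the scene stay as the last step left them, time stands still between calls to the robot, and variables do not carry over. Pictures are saved under pics/ and viewed, and the job is handed in when it is done.

Besides the shell and the picture viewer there is one more tool, called by a JSON object that holds its "fn" and its "kwargs", one argument or row to a line. jog_arm: Moves the arm, as the interface text tells. Its arguments: {"type":"object","properties":{"increments":{"type":"array"}},"required":["increments"]}

```bash
mkdir -p pics; python3 - <<'E'
from bench import ctrl
import cv2,pickle
s=ctrl.observe(); print({k:s[k] for k in("t","position","orientation","ft_force","opening")})
d={}
for n in("scene","top"):
    f=ctrl.grab_frame(n); d[n]=f; cv2.imwrite(f"pics/{n}0.png",f["img"][:,:,::-1]); print(n,f["fx"],f["k1"],f["R"],f["t"])
pickle.dump(d,open("f0.pkl","wb"))
E
```

```text
{'t': 0.0, 'position': array([ 0.19460978, -0.51405499,  0.21811153]), 'orientation': array([-1.57072178e+00,  1.16268610e-03, -1.20896701e+00]), 'ft_force': array([-0.52657004, -0.62266988,  0.18989728]), 'opening': 0.9967684141721684}
scene 412.30175608452794 -0.000997279584603752 [[ 0.69227992  0.72160226 -0.0062196 ]
 [ 0.51162334 -0.49687526 -0.70096828]
 [-0.50891066  0.48208417 -0.71316533]] [-0.35567194 -0.17674074  1.17577868]
top 482.64253847324005 -0.11532562322929744 [[-0.00294211 -0.99988125  0.01512702]
 [-0.99328889  0.00117301 -0.11565378]
 [ 0.1156223  -0.01536577 -0.99317439]] [-0.02322528  0.54260929  1.28854262]
```

View pics/scene0.png

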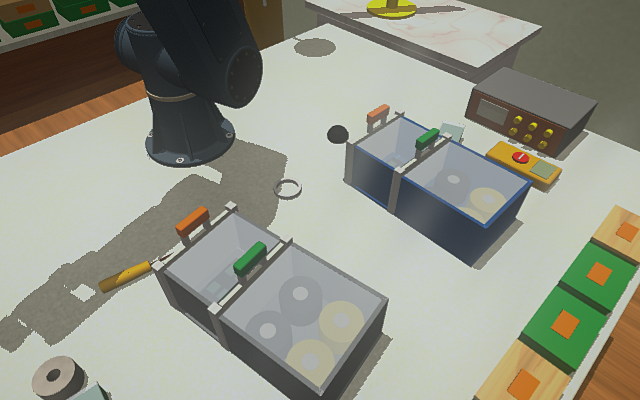

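View pics/top0.png

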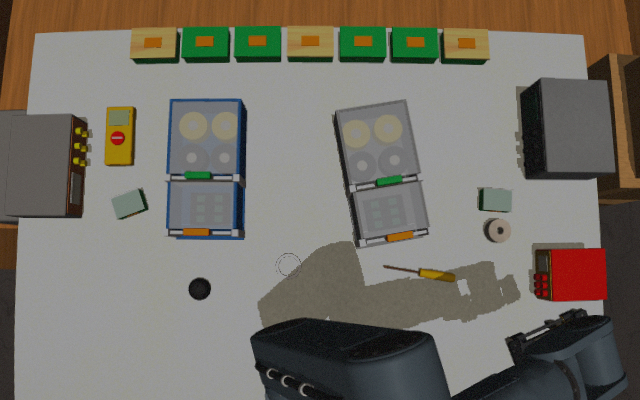

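The blue cabinet is on the left in the top view, with its green bar at about (198,175) and orange bar at about (197,232). In the scene view it is at the right rear, with orange at (377,114) and green at (428,138). Next I'll triangulate both bars.

```bash
cat > h.py <<'E'
import numpy as np,cv2
from scipy.optimize import least_squares
def K(f): return np.array([[f["fx"],0,f["cx"]],[0,f["fy"],f["cy"]],[0,0,1.]])
def ray(f,p):
    x=cv2.undistortPoints(np.array([[p]],float),K(f),np.array([f["k1"],0,0,0,0]))[0,0]
    d=f["R"].T@np.array([x[0],x[1],1]); return -f["R"].T@f["t"],d
def plane(f,p,z):
    o,d=ray(f,p); return o+d*(z-o[2])/d[2]
def tri(fa,pa,fb,pb):
    a,da=ray(fa,pa);b,db=ray(fb,pb)
    s=np.linalg.lstsq(np.c_[da,-db],b-a,rcond=None)[0]
    A=a+da*s[0];B=b+db*s[1]; return (A+B)/2,np.linalg.norm(A-B)
def blobs(img,col,roi,vmin=60):
    h=cv2.cvtColor(img,cv2.COLOR_RGB2HSV)
    lo,hi=((45,110,vmin),(85,255,255)) if col=="green" else ((5,110,vmin+40),(19,255,255))
    m=cv2.inRange(h,lo,hi); x0,y0,x1,y1=roi; z=np.zeros_like(m); z[y0:y1,x0:x1]=m[y0:y1,x0:x1]
    cs=cv2.findContours(z,cv2.RETR_EXTERNAL,cv2.CHAIN_APPROX_NONE)[0]
    return z,max(cs,key=cv2.contourArea)
def cen(m):
    M=cv2.moments(m,True); return (M["m10"]/M["m00"],M["m01"]/M["m00"])
E
python3 - <<'E'
import pickle
from h import *
d=pickle.load(open("f0.pkl","rb"))
R={"green":((160,160,240,190),(405,120,450,155)),"orange":((160,220,240,245),(355,95,400,130))}
for c in R:
    mt,ct=blobs(d["top"]["img"],c,R[c][0]); ms,cs=blobs(d["scene"]["img"],c,R[c][1])
    print(c,cen(mt),cv2.boundingRect(ct),cv2.minAreaRect(ct),cen(ms),cv2.boundingRect(cs),cv2.minAreaRect(cs))
    print(tri(d["top"],cen(mt),d["scene"],cen(ms)))
    for z in(.174,.184,.194): print(z,plane(d["top"],cen(mt),z))
# big crops
t=cv2.resize(d["top"]["img"][85:250,150:260],None,fx=3.5,fy=3.5,interpolation=2)
s=cv2.resize(d["scene"]["img"][85:275,335:540],None,fx=3,fy=3,interpolation=2)[:577]
o=np.zeros((max(len(t),len(s)),800,3),np.uint8); s=cv2.resize(s,(410,380)); o[:len(t),:t.shape[1]]=t;o[:380,389:799]=s
cv2.imwrite("pics/crop0.png",o[:600,:,::-1])
# cabinet far edge blue corners
E
```

```text
green (197.05747126436782, 174.9655172413793) (184, 172, 26, 7) ((196.5, 175.0), (6.0, 25.0), 90.0) (427.52592592592595, 135.06666666666666) (417, 128, 22, 15) ((427.52166748046875, 135.0297393798828), (6.396367073059082, 22.865175247192383), 53.97262954711914)
(array([0.57558949, 0.27942015, 0.17214774]), np.float64(0.00019496692450108257))
0.174 [0.57521885 0.27890614 0.174     ]
0.184 [0.5736335  0.27648526 0.184     ]
0.194 [0.57204816 0.27406438 0.194     ]
orange (195.53266331658293, 231.4824120603015) (183, 228, 26, 8) ((195.5, 231.5), (7.0, 25.0), 90.0) (377.85185185185185, 110.12037037037037) (367, 104, 22, 13) ((377.6322937011719, 110.2206039428711), (5.144957542419434, 22.12331771850586), 59.03623962402344)
(array([0.43625136, 0.27968324, 0.17023226]), np.float64(0.0009619518112889814))
0.174 [0.43644661 0.2791186  0.174     ]
0.184 [0.43604852 0.2766959  0.184     ]
0.194 [0.43565042 0.2742732  0.194     ]
```

View pics/crop0.png

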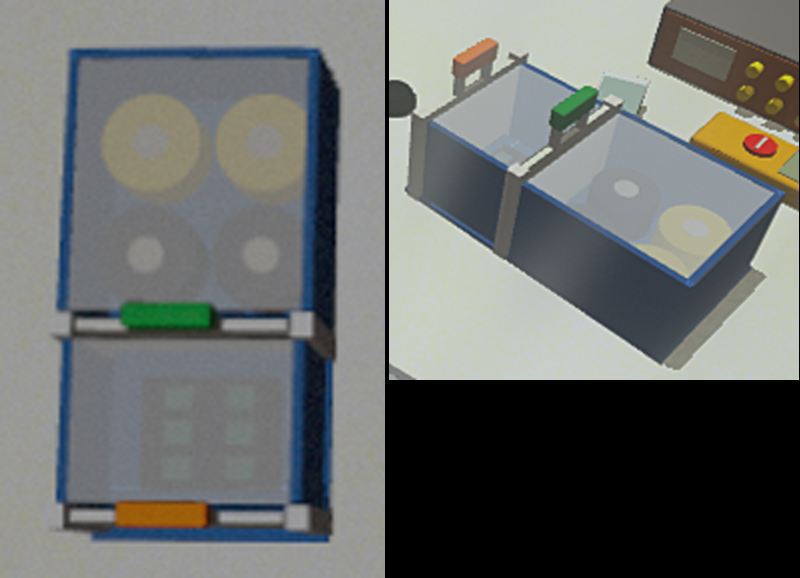

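The blue cabinet's orange bar is at (0.436, 0.279) and its green bar at (0.575, 0.279), with yaw about 0. The green bar seems to be only a few mm up. I'll rise first, turn and close the jaws.

{"fn": "jog_arm", "kwargs": {
  "increments": [0,-1.5,0,-0.15,0,0,-1.5,0,-0.15,0,0,-1.5,0,-0.15,0,0,-1.5,0,-0.15,0,0,-1,0,-0.15,0,0,-1,0,-0.15,0,0,-1,0,-0.15,0,0,-1,0,-0.15,0]
}}

```text
t: 0.9
position: [0.1946, -0.5142, 0.3187]
orientation: [-1.57, 0.0, -0.003]
ft_force: [0.1, -0.3, 0.1]
opening: 0.363
```

{"fn": "jog_arm", "kwargs": {
  "increments": [2,0,4,0,0,2,0,4,0,0,2,0,4,0,0,2,0,4,0,0,2,0,4,0,0,2,0,4,0,0,2,0,4,0,0,2,0,4,0,0]
}}

```text
t: 1.7
position: [0.3579, -0.1941, 0.3186]
orientation: [-1.571, 0.0, -0.009]
ft_force: [0.9, -0.5, -0.2]
opening: 0.005
```

{"fn": "jog_arm", "kwargs": {
  "increments": [2,0,4,0,0,2,0,4,0,0,2,0,4,0,0,2,0,4,0,0,2,0,4,0,0,2,0,4,0,0,2,0,4,0,0,2,0,4,0,0]
}}

```text
t: 2.5
position: [0.5209, 0.1246, 0.3184]
orientation: [-1.571, 0.0, -0.009]
ft_force: [1.8, -0.5, 0.4]
opening: 0.004
```

{"fn": "jog_arm", "kwargs": {
  "increments": [2,0,4,0,0,2,0,4,0,0,2,0,4,0,0,0,0,3,0,0,0,0,0,0,0]
}}

```text
t: 3.0
position: [0.5814, 0.2753, 0.3173]
orientation: [-1.571, 0.002, -0.006]
ft_force: [0.7, -0.0, -0.3]
opening: 0.006
```

{"fn": "jog_arm", "kwargs": {
  "increments": [-0.6,2,0.4,0,0,0,3,0,0,0,0,3,0,0,0,0,2,0,0,0,0,1,0,0,0,0,0,0,0,0,0,0,0,0,0]
}}

```text
t: 3.7
position: [0.5763, 0.2761, 0.2097]
orientation: [-1.57, -0.001, -0.009]
ft_force: [-0.6, 0.5, -0.0]
opening: 0.005
```

```bash
python3 - <<'E'
from bench import ctrl
import cv2,numpy as np
f=ctrl.grab_frame("scene");g=ctrl.grab_frame("top")
a=cv2.resize(f["img"][60:200,340:500],None,fx=2.5,fy=2.5,interpolation=2);b=cv2.resize(g["img"][110:250,140:300],None,fx=2.5,fy=2.5,interpolation=2)
cv2.imwrite("pics/pre.png",np.hstack([a,b])[:,:,::-1])
s=ctrl.observe();print(s["position"],s["ft_force"])
E
```

```text
[0.5763758  0.27627133 0.21004126] [-0.43603642 -0.13951781 -0.6902733 ]
```

View pics/pre.png

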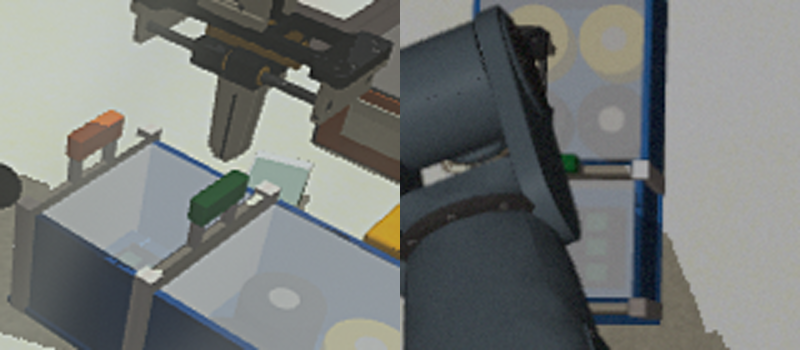

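The closed fingertips (about (429,123) in the scene view) hang right above the green bar (428,138). I'll go down in small steps.

{"fn": "jog_arm", "kwargs": {
  "increments": [0,0.5,0,0,0,0,0.5,0,0,0,0,0.5,0,0,0,0,0.3,0,0,0,0,0,0,0,0]
}}

```text
t: 4.3
position: [0.5756, 0.2761, 0.1899]
orientation: [-1.571, 0.001, -0.009]
ft_force: [-1.1, 0.2, 0.9]
opening: 0.002
```

{"fn": "jog_arm", "kwargs": {
  "increments": [0,0.2,0,0,0,0,0.2,0,0,0,0,0.2,0,0,0,0,0.1,0,0,0,0,0,0,0,0]
}}

```text
t: 4.8
position: [0.5758, 0.2762, 0.1834]
orientation: [-1.571, 0.0, -0.009]
ft_force: [0.2, -0.7, -0.2]
opening: 0.008
```

{"fn": "jog_arm", "kwargs": {
  "increments": [0,0.2,0,0,0,0,0.2,0,0,0,0,0,0,0,0]
}}

```text
t: 5.1
position: [0.5757, 0.2762, 0.1793]
orientation: [-1.571, 0.0, -0.009]
ft_force: [-0.1, -1.0, -0.1]
opening: 0.004
```

{"fn": "jog_arm", "kwargs": {
  "increments": [0,0.2,0,0,0,0,0.1,0,0,0,0,0,0,0,0]
}}

```text
t: 5.4
position: [0.5759, 0.2762, 0.1767]
orientation: [-1.571, -0.0, -0.009]
ft_force: [-0.2, 0.1, 0.2]
opening: 0.003
```

{"fn": "jog_arm", "kwargs": {
  "increments": [0,0.1,0,0,0,0,0,0,0,0]
}}

```text
t: 5.6
position: [0.5759, 0.2763, 0.1757]
orientation: [-1.571, -0.0, -0.009]
ft_force: [0.2, 0.2, 1.5]
opening: 0.007
```

{"fn": "jog_arm", "kwargs": {
  "increments": [0,0.1,0,0,0,0,0,0,0,0]
}}

```text
t: 5.8
position: [0.5759, 0.2763, 0.1746]
orientation: [-1.571, -0.0, -0.009]
ft_force: [0.5, 0.6, 2.3]
opening: 0.004
```

{"fn": "jog_arm", "kwargs": {
  "increments": [0,0.1,0,0,0,0,0,0,0,0]
}}

```text
t: 6.0
position: [0.5759, 0.2763, 0.1743]
orientation: [-1.571, -0.001, -0.009]
ft_force: [-2.5, -0.5, 8.0]
opening: 0.007
```

{"fn": "jog_arm", "kwargs": {
  "increments": [0,0.05,0,0,0,0,0,0,0,0]
}}

```text
t: 6.2
position: [0.5759, 0.2763, 0.1742]
orientation: [-1.571, -0.001, -0.009]
ft_force: [-3.6, -1.1, 11.0]
opening: 0.003
```

{"fn": "jog_arm", "kwargs": {
  "increments": [0,0.1,0,0,0,0,0,0,0,0]
}}

```text
t: 6.4
position: [0.5759, 0.2763, 0.1742]
orientation: [-1.57, -0.001, -0.009]
ft_force: [-7.6, -2.1, 18.2]
opening: 0.005
```

The door is firm at z = 0.174: the force rose from 2 to 18 N with no further travel, and 0.174 is the shut height. I'll retreat upwards and move over the orange bar.

{"fn": "jog_arm", "kwargs": {
  "increments": [0,-1,0,0,0,0,-3,0,0,0,0,-3,0,0,0,-4,0,0,0,60,-4,0,0,0,60,-4,0,0.3,0,60,-2,0,0,0,60,0,0,0,0,60]
}}

```text
t: 7.2
position: [0.434, 0.2806, 0.2425]
orientation: [-1.571, 0.0, -0.008]
ft_force: [1.1, -0.3, 0.2]
opening: 0.381
```

```bash
python3 - <<'E'
from bench import ctrl
import cv2,numpy as np
from h import *
f=ctrl.grab_frame("scene");g=ctrl.grab_frame("top")
a=cv2.resize(f["img"][40:180,330:490],None,fx=2.5,fy=2.5,interpolation=2);b=cv2.resize(g["img"][110:250,140:300],None,fx=2.5,fy=2.5,interpolation=2)
cv2.imwrite("pics/pre2.png",np.hstack([a,b])[:,:,::-1])
s=ctrl.observe();print(s["position"],s["ft_force"],s["opening"])
m,c=blobs(f["img"],"green",(405,110,450,165));print(cen(m))
E
```

```text
[0.43636095 0.28065554 0.24244338] [ 0.02399461  0.15811655 -0.14401054] 0.4723776203372452
(427.4318181818182, 136.07575757575756)
```

View pics/pre2.png

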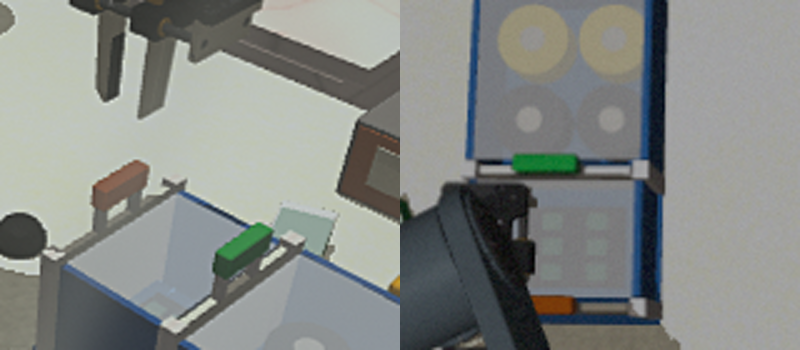

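The open jaws straddle the orange bar's x line (tips at about (373,80) and (389,87), bar at (378,113)). The green bar has moved down by about 1 px and stayed there. Now descending.

{"fn": "jog_arm", "kwargs": {
  "increments": [0,0,0,0,60,0,2,0,0,60,0,2,0,0,60,0,2,0,0,60,0,2,0,0,60,0,1,0,0,60,0,0.7,0,0,60,0,0,0,0,60]
}}

```text
t: 8.1
position: [0.436, 0.2803, 0.1446]
orientation: [-1.571, 0.001, -0.009]
ft_force: [0.4, -0.5, -0.0]
opening: 0.6
```

```bash
python3 - <<'E'
from bench import ctrl
import cv2,numpy as np
f=ctrl.grab_frame("scene")
a=cv2.resize(f["img"][40:180,330:490],None,fx=4,fy=4,interpolation=2)
cv2.imwrite("pics/g.png",a[:,:,::-1])
s=ctrl.observe();print(s["position"],s["ft_force"],s["opening"])
E
```

```text
[0.43623931 0.28052986 0.14531974] [-0.98373755  0.66903469  0.32534749] 0.6006458874083748
```

View pics/g.png

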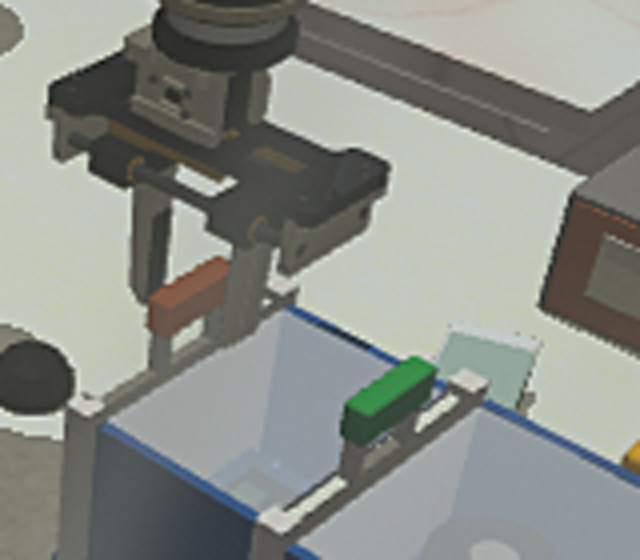

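The fingers straddle the orange bar, with the bar at about crop (188,297) between the two fingers, and nothing is touching. Closing.

{"fn": "jog_arm", "kwargs": {
  "increments": [0,0,0,0,0,0,0,0,0,0,0,0,0,0,0,0,0,0,0,0,0,0,0,0,0,0,0,0,0,0]
}}

```text
t: 8.75
position: [0.4369, 0.2805, 0.1454]
orientation: [-1.57, -0.002, -0.009]
ft_force: [6.7, -1.2, -2.1]
opening: 0.194
```

{"fn": "jog_arm", "kwargs": {
  "increments": [0.1,0,0,0,0,0,-0.5,0,0,0,0,-0.5,0,0,0,0,-0.5,0,0,0,0,0,0,0,0]
}}

```text
t: 9.25
position: [0.4368, 0.2805, 0.161]
orientation: [-1.571, -0.0, -0.009]
ft_force: [-0.7, 0.4, 2.9]
opening: 0.189
```

{"fn": "jog_arm", "kwargs": {
  "increments": [0,-1,0,0,0,0,-1,0,0,0,0,-1,0,0,0,0,-1,0,0,0,0,-0.8,0,0,0,0,0,0,0,0]
}}

```text
t: 9.85
position: [0.4368, 0.2805, 0.2096]
orientation: [-1.57, -0.001, -0.009]
ft_force: [-1.4, -0.4, 3.4]
opening: 0.193
```

{"fn": "jog_arm", "kwargs": {
  "increments": [0,-0.3,0,0,0,0,-0.2,0,0,0]
}}

```text
t: 10.05
position: [0.4368, 0.2805, 0.213]
orientation: [-1.571, 0.0, -0.009]
ft_force: [2.4, 2.9, -7.4]
opening: 0.195
```

```bash
python3 - <<'E'
from bench import ctrl
import cv2,numpy as np
f=ctrl.grab_frame("scene")
a=cv2.resize(f["img"][20:180,330:490],None,fx=3.7,fy=3.7,interpolation=2)
cv2.imwrite("pics/l.png",a[:,:,::-1])
s=ctrl.observe();print(s["position"],s["ft_force"],s["opening"])
E
```

```text
[0.43683496 0.2804923  0.21319041] [ 1.25178968  1.431742   -3.63294533] 0.1910387414571407
```

View pics/l.png

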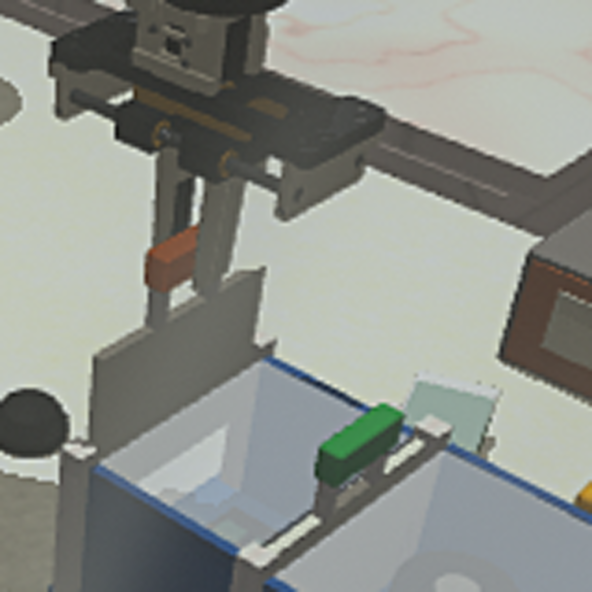

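The orange door is nearly up: its panel shows above the guides and the bar is at crop (173,258). I'll continue gently to the stop.

{"fn": "jog_arm", "kwargs": {
  "increments": [0,-0.1,0,0,0,0,0,0,0,0]
}}

```text
t: 10.3
position: [0.4368, 0.2805, 0.214]
orientation: [-1.571, 0.0, -0.009]
ft_force: [2.5, 2.4, -5.4]
opening: 0.192
```

{"fn": "jog_arm", "kwargs": {
  "increments": [0,-0.1,0,0,0,0,0,0,0,0]
}}

```text
t: 10.5
position: [0.4368, 0.2805, 0.2151]
orientation: [-1.571, 0.0, -0.009]
ft_force: [1.9, 2.6, -6.8]
opening: 0.188
```

{"fn": "jog_arm", "kwargs": {
  "increments": [0,-0.1,0,0,0,0,0,0,0,0]
}}

```text
t: 10.7
position: [0.4368, 0.2805, 0.2153]
orientation: [-1.571, 0.0, -0.009]
ft_force: [4.7, 4.8, -15.1]
opening: 0.193
```

The stop is reached at TCP z = 0.2153, which is 70 mm of travel, with the force jumping to 15 N. Releasing and retreating upwards.

{"fn": "jog_arm", "kwargs": {
  "increments": [0,0,0,0,60,0,0,0,0,60,0,0,0,0,60,0,0,0,0,60,0,0,0,0,60,0,0,0,0,60]
}}

```text
t: 11.3
position: [0.4369, 0.2805, 0.2162]
orientation: [-1.571, -0.0, -0.009]
ft_force: [-0.2, -0.2, -0.7]
opening: 0.594
```

{"fn": "jog_arm", "kwargs": {
  "increments": [0,-1,0,0,60,0,-2,0,0,60,0,-3,0,0,60,0,-3,0,0,60,-3,-1,-3,0,60,-3,0,-4,0,60,0,0,-4,0,60,0,0,0,0,60]
}}

```text
t: 12.1
position: [0.3753, 0.1683, 0.3174]
orientation: [-1.571, -0.002, -0.011]
ft_force: [0.7, 0.7, 0.8]
opening: 0.599
```

```bash
python3 - <<'E'
from bench import ctrl
import cv2,numpy as np
from h import *
f=ctrl.grab_frame("scene");g=ctrl.grab_frame("top")
a=cv2.resize(f["img"][40:200,330:490],None,fx=2.5,fy=2.5,interpolation=2);b=cv2.resize(g["img"][100:260,140:300],None,fx=2.5,fy=2.5,interpolation=2)
cv2.imwrite("pics/end.png",np.hstack([a,b])[:,:,::-1])
s=ctrl.observe();print(s["position"],s["ft_force"],s["opening"])
for c,rs,rt in(("green",(405,110,450,165),(160,160,240,190)),("orange",(355,60,400,130),(150,215,240,260))):
    m,_=blobs(f["img"],c,rs);n,_=blobs(g["img"],c,rt);print(c,cen(m),cen(n),tri(f,cen(m),g,cen(n)))
E
```

```text
[0.37609415 0.17077566 0.31702211] [ 0.09530024 -0.0077116   0.15605425] 0.5997969593664199
green (427.4029850746269, 136.11940298507463) (197.4943181818182, 174.9715909090909) (array([0.57601671, 0.27896163, 0.1697833 ]), np.float64(0.0003744628760084936))
orange (381.09322033898303, 82.97457627118644) (186.46994535519124, 230.07103825136613) (array([0.43562077, 0.28299944, 0.23938571]), np.float64(0.003893122986184965))
```

View pics/end.png

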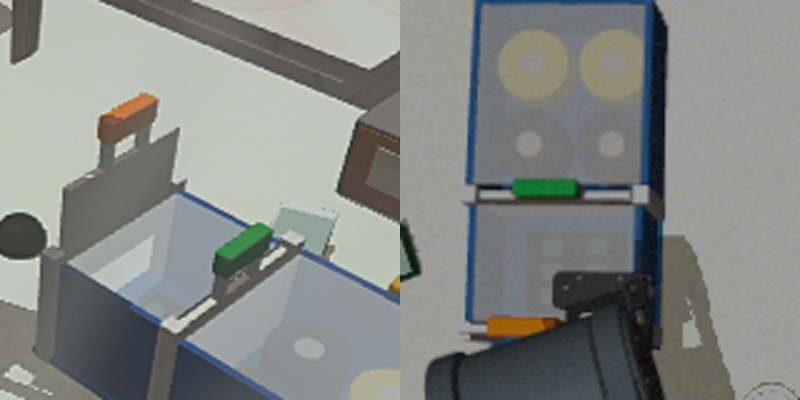

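The orange door stays up with its bar at about (381,83) in the scene view, the green bar is down at (427,136), and the gripper is clear.

```bash
python3 -c "
from bench import ctrl
print(ctrl.job_done())"
```

```text
the job is handed in; nothing more can be done
None
```

I pressed the blue cabinet's inner door shut first, then raised its outer door fully and left it up; the job is handed in.

- **Inner door (green handle):** I pressed with closed fingers until it met a rigid stop with the bar's top at z = 0.174 m, the shut height. The force rose to 18 N there without further travel. It had been only about 1–2 mm up.
- **Outer door (orange handle):** I gripped the bar and lifted it 70 mm to its stop, where the force jumped from about 7 N to 15 N. I then released it and retreated upwards.

**Last checks**
- In the final pictures the orange bar is still up, triangulated about 69 mm above its start. The top view of it was partly hidden by the arm, so the two rays missed each other by 4 mm.
- The green bar is down, at the same triangulated height as the orange bar when shut (0.170 m).
- The gripper was clear with the wrist force near zero, and the arm passed the grey cabinet only at a TCP height of about 0.32 m, above its handles.
- The time used was about 12 s. No check failed.

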